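# Pump up the vacuum hold-down

## Task

Pump the hand plunger of the vacuum hold-down with your fingertips, pressing it right down and letting it spring right back up again and again, until the brass indicator pin beside it stands fully out. Work only the plunger: do not touch the pin, and leave the foam tile, the mug, the glue bottle and the sanding block where they are.

Things in the scene. Friction and masses are not known exactly. Their poses are not given: they have to be found in the camera images.
- holddown: vacuum hold-down: aluminium plate 200 x 260 x 22 mm (own x, y, z) screwed to the bench; origin: centre of its underside, z up. Pump at own (-45, +85) mm: grey upright cylinder 50 mm across, black collar 56 mm across with its top 108 mm above the bench, the plunger above it.
- sleeve_mouth (a point): top centre of the indicator's fixed black sleeve, 34 mm across, at own (+55, +85) mm of the hold-down, 75 mm above the bench; the brass pin rises out of it. A copper pipe joins pump and sleeve.
- plunger_top (a point): top centre of the plunger's head, a black low-domed disc 50 mm across and 13 mm thick on a 14 mm steel stem; 150 mm above the bench when up, 126 mm when right down. It moves with the plunger. Press straight down near the centre.
- plunger (a joint): travel of the plunger, downwards: 0 = up, 0.024 m = right down on its stop. A spring pushes it back: about 6 N at the top, 11 N at the bottom, plus about 1 N while it is lifting the pin. It comes back up by itself when let go.
- indicator (a joint): how far the pin stands out of its sleeve: 0 = flush, 0.0375 m = fully out, on its stop. Starts at 0 to 0.015 m. Each full stroke of the plunger lifts it by about 7.5 mm on the way down (a shorter stroke less, in proportion), and it stays put on the way up, so 3 to 5 full strokes are needed. Further strokes when it is fully out do no harm.
- pin_tip (a point): top end centre of the indicator pin, plain brass, 12 mm across, upright. Only to be watched, never touched.
- foam_tile: pink foam tile 140 x 130 x 25 mm, loose on the plate beside the pump; origin: centre of its underside
- mug: blue ceramic mug, 80 mm across, 90 mm high, handle on its own +y side; origin: centre of its underside
- glue_bottle: white glue bottle with an orange cap, 54 mm across, 150 mm high; origin: centre of its underside
- sanding_block: sanding block 100 x 60 x 46 mm, grey with a wooden grip; origin: centre of its underside
There are look-alikes about, which are no part of the job. Of the things that look like the mug, take the one that is nearest to the robot's base at the start. Several things look just like the glue_bottle: the one meant starts farthest to the robot's right.

How it is judged:
By the outcome, as a careful person would: the job done as asked, in the order asked, and still so for the second after the job is handed in, with the robot touching nothing.
It also fails if it takes over 45 s, if anything falls off the work surface, if the arm or the gripper's body presses on something with over 40 N, if the wrist force passes 120 N, or if a joint passes its speed limit or range.

## Robot

A 6-joint arm with a two-finger parallel gripper is mounted at the origin on the work surface. World frame = base frame: x ahead of the robot, y to its left, z up, the work surface at z = 0. Lengths are in mm, angles in rad, forces in N, time in s.
With the tool pointing down it reaches from about 350 to 875 mm from the base axis. Payload 4.2 kg.
Tool frame: the origin (TCP) lies between the finger pads; the fingertips stand 25 mm ahead of it and the grasp point (between the pads) lies 6 mm ahead of it; z points along the fingers, y is the line along which they close (so a half turn about z gives the same grasp; the last joint's range is limited). The gripper opens to 85 mm and grips with 20 to 120 N. Pads are 22 mm wide; open, the fingers measure 114 mm over their backs; the gripper's body (76 mm by 85 mm) begins 54 mm behind the grasp point. The pads swing forward as they close: fully open they stand 13 mm farther back than shut.
Start: joints at [-1.041, 0.385, 0.008, 0, -1.194, -0.259], TCP at [167.206, -602.197, 256.312] pointing down, gripper open.
Joint ranges: [-3.14, 3.14], [-1.21, 2.06], [-1.07, 1.41], [-3.16, 2.05], [-2.99, -0.16], [-3.1, 3.1]. Speed limits (rad/s): [2.79, 2.79, 3.14, 3.14, 3.14, 3.14].

## Interface

Orientations are given as a unit quaternion [x, y, z, w].
In Python, from bench import arm gives the robot as it stands.
- The arm moves only by the shell command python3 -m pendant 'ROWS'. ROWS is JSON, a list of rows, each a list of 7 numbers: the shift along the tool's x, y, z in m, then the turn, a rotation vector about the tool's x, y, z in degrees, then the finger opening in m, from 0 to 0.0854. In form: [[x, y, z, wx, wy, wz, fingers], ...]. A call has 1 to 12 rows; each row shifts and turns the commanded pose from where the row before left it, along the tool's axes as they then stand; what a row does not reach is not made up. A row lasts 1/10 s, in which the tool goes at most 50 mm and 8.59 degrees, less where a joint would pass 70% of its speed; a pose out of reach is approached as far as the arm can. A call is refused whole if a number of a shift passes 0.05 or a number of a turn 8.59, either way. A call with a gripper value outside its range is refused whole. The fingers move at their own pace and stop on an object; the grip force is fixed at half the most. Time passes only in rows, so rows that do not move let the fingers close. It gives the time, the measured TCP pose, the force, the opening and the grip force at its end, in the units of the state.
- arm.read_state(): the state, without advancing time (a new reading comes with each control period).
- arm.get_image(name): name is "scene" or "top" or "wrist"; returns a dict with "image" (420x560x3 uint8, red, green, blue), "fx", "fy", "cx", "cy" (pixels), "xyz" and "rotation" of the camera in the world. Camera axes: x right, y down, z forward; pixel columns grow to the right and rows downward; lengths in mm; the calibration is good to about 2 mm. The wrist camera is an equidistant fisheye: a pixel r from the principal point sees the ray r / f radians off the axis. A picture is of the moment at which its call begins. There is no depth.
- arm.job_done(): hands the job in; it is judged then, once.
The state is a dict: "clock": time; "joints": joint angles; "joint_vel": joint speeds; "joint_efforts": joint torques, N m; "position": TCP position; "ee_rot": TCP orientation; "contact_force": force on the tool from outside, world axes, zero at the start; "wrist_torque": the same for the moment, N m; "gripper_width": finger opening in mm; "grasp_force": force on a finger pad.
Only numpy, scipy, OpenCV 4.12 (cv2) and the standard library are available. Lean on these libraries where they do the work, as an engineer would, in place of code of your own. Each camera call takes 0.05 s, during which the arm holds its last target. There are 200 camera calls.

## Working session

There is one attempt and no reset: what is moved stays moved. The work goes in short steps, Python scripts to look and compute and a shell command to move; the robot and the scene stay as the last step left them, time stands still between calls to the robot, and variables do not carry over. Pictures are saved under pics/ and viewed, at most 10 in all, crops included, and the job is handed in when it is done.

```bash
mkdir -p pics; python3 - <<'E'
from bench import arm
import cv2,json,numpy as np
s=arm.read_state(); print(s)
for n in ["scene","top"]:
    d=arm.get_image(n); cv2.imwrite(f"pics/{n}0.png",d["image"][:,:,::-1])
    print(n,{k:np.array(v).round(4).tolist() for k,v in d.items() if k!="image"})
E
```

```text
{'clock': 0.0, 'joints': array([-1.04138781e+00,  3.85592399e-01,  6.61480411e-03, -5.10895104e-04,
       -1.19402669e+00, -2.58629026e-01]), 'joint_vel': array([ 0.00056225, -0.00068017,  0.00052954,  0.00046892,  0.00143788,
        0.00018702]), 'joint_efforts': array([-3.51208973e-04, -3.92288733e+01,  1.88398308e+01,  4.18632612e+00,
       -4.58140639e-03, -5.44641921e-06]), 'position': array([ 167.07067871, -601.69571544,  255.19382526]), 'ee_rot': array([-1.34883029e-01,  9.90860885e-01,  1.11053431e-03, -2.04587443e-04]), 'contact_force': array([-0.27764632, -0.41010556, -0.90728106]), 'wrist_torque': array([-0.02446908,  0.02996398, -0.00445456]), 'grasp_force': 0.0, 'gripper_width': 85.08537355615063}
scene {'fx': 402.7204, 'fy': 402.7204, 'cx': 290.5138, 'cy': 206.6025, 'xyz': [1211.5672, -247.1389, 1023.7543], 'rotation': [0.7601, 0.5722, -0.1836, -0.2473]}
top {'fx': 536.136, 'fy': 536.136, 'cx': 273.0602, 'cy': 205.231, 'xyz': [446.7388, -30.8051, 1697.0884], 'rotation': [0.7097, -0.7032, 0.0331, -0.0268]}
```

View pics/scene0.png

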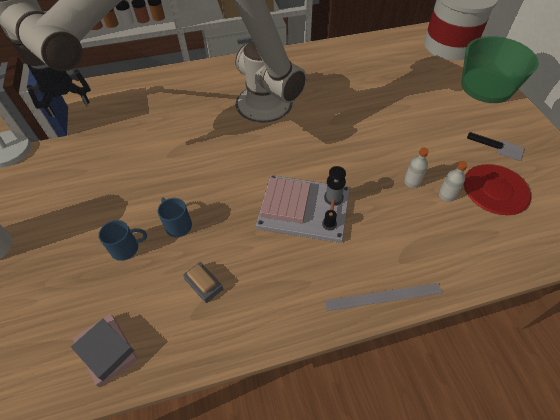

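View pics/top0.png

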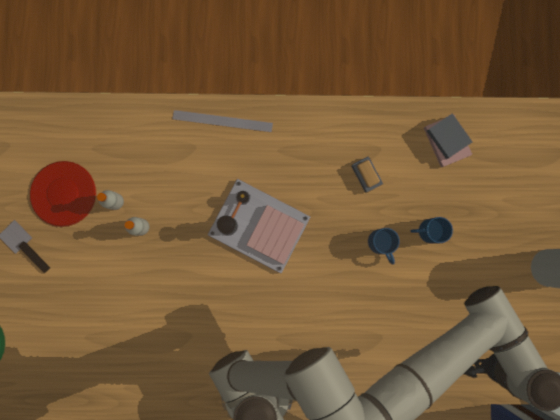

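Scene view: plunger head at about (337,174), sleeve with pin at (331,218), tile at (287,200). Top view: plunger at (228,225), sleeve at (243,197). The only other upright dark disc nearby is the sleeve (smaller, and carrying brass), so the larger one on the grey cylinder is the plunger. Next I'll triangulate and check it in a close crop.

```bash
cat > h.py <<'E'
import numpy as np,cv2
from scipy.spatial.transform import Rotation as R
def ray(d,u,v):
    x=np.array([(u-d["cx"])/d["fx"],(v-d["cy"])/d["fy"],1.])
    q=np.array(d["rotation"]); M=R.from_quat(q) if q.size==4 else R.from_matrix(q)
    return np.array(d["xyz"]),M.apply(x/np.linalg.norm(x))
def onz(d,u,v,z):
    c,r=ray(d,u,v); return c+r*(z-c[2])/r[2]
def tri(a,b):
    A=0;B=0;L=[]
    for c,r in (a,b):
        P=np.eye(3)-np.outer(r,r);A=A+P;B=B+P@c
    p=np.linalg.solve(A,B); return p,[np.linalg.norm((np.eye(3)-np.outer(r,r))@(p-c)) for c,r in (a,b)]
E
python3 - <<'E'
from bench import arm
from h import *
D={n:arm.get_image(n) for n in("scene","top")}
W={"scene":(300,150,380,250),"top":(200,170,275,250)}
T=[]
for n,(a,b,c,e) in W.items():
    im=D[n]["image"][b:e,a:c]
    m=(im.max(2)<60).astype(np.uint8)
    k,l,s,ce=cv2.connectedComponentsWithStats(m)
    for i in range(1,k):
        if s[i,4]>25: print(n,s[i]+np.array([a,b,0,0,0]),(ce[i]+[a,b]).round(1))
    T.append(cv2.resize(im[:,:,::-1],(390,490) ,interpolation=cv2.INTER_CUBIC))
cv2.imwrite("pics/crop.png",np.hstack(T))
d=D["top"];print("top on z150",onz(d,228,225,150),"sleeve z75",onz(d,243,197.5,75))
print(tri(ray(D["scene"],337,174),ray(d,227.5,225.5)))
print("px/mm scene", D["scene"]["fx"]/np.linalg.norm(onz(D["scene"],337,174,150)-D["scene"]["xyz"]))
E
```

```text
scene [327 166  21  39 451] [337.1 181.9]
scene [323 210  14  20 215] [329.7 220.2]
top [237 191  12  12  81] [242.4 197. ]
top [217 216  19  18 257] [225.9 224.4]
top on z150 [519.81863737  85.51125452 150.        ] sleeve z75 [607.38142833  46.94422462  75.        ]
(array([520.4498693 ,  91.82767952, 136.63748167]), [np.float64(4.134297119675021), np.float64(4.134297119674892)])
px/mm scene 0.34798269045088487
```

View pics/crop.png

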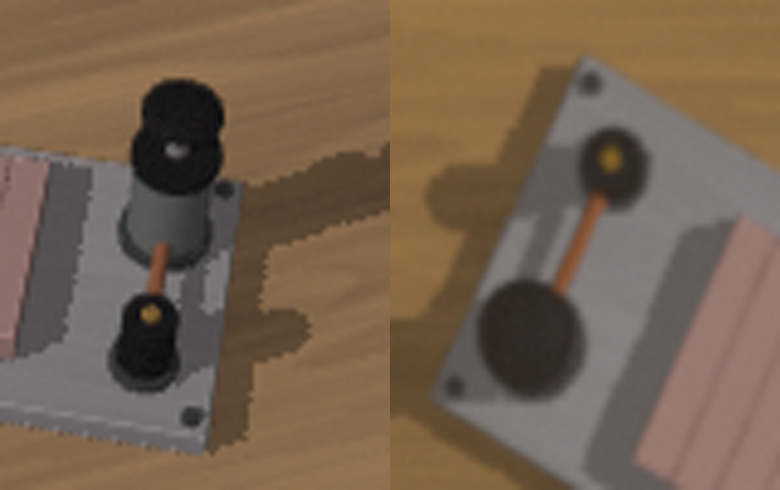

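Left crop: scene plunger head at about (337.4,171), stem glint and collar below it, brass pin on the smaller sleeve at (331,214). Right crop: top-view head at about (227,225.5), pin at (242.4,196). The choice of plunger holds.

```bash
python3 - <<'E'
from bench import arm
from h import *
S,T=arm.get_image("scene"),arm.get_image("top")
p,e=tri(ray(S,337.4,171),ray(T,227,225.5)); q,f=tri(ray(S,330.9,213.8),ray(T,242.4,196))
print("plunger",p.round(1),e[0].round(1),onz(S,337.4,171,150).round(1),onz(T,227,225.5,150).round(1))
print("pin",q.round(1),f[0].round(1),"dist",np.linalg.norm((p-q)[:2]))
s=arm.read_state(); t=(onz(S,337.4,171,150)+onz(T,227,225.5,150))/2
M=R.from_quat(s["ee_rot"]);print(M.as_matrix().round(3))
for z in (250,185): print(z,M.inv().apply(np.r_[t[:2],z]-s["position"]).round(1))
b=np.degrees(np.arctan2((q-p)[1],(q-p)[0]));print("bearing plunger->pin",b)
E
```

```text
plunger [519.8  92.2 149. ] 4.0 [521.7  95.6 150. ] [518.3  88.4 150. ]
pin [611.9  49.5  78.4] 0.9 dist 101.50423257266971
[[-0.964 -0.268 -0.   ]
 [-0.268  0.964  0.001]
 [ 0.     0.001 -1.   ]]
250 [-525.7  574.4    6.3]
185 [-525.7  574.3   71.3]
bearing plunger->pin -24.864188855406017
```

```bash
python3 -m pendant '[[-0.026,0.029,0,0,0,0,0],[-0.026,0.029,0,0,0,0,0],[-0.026,0.029,0,0,0,0,0],[-0.026,0.029,0,0,0,0,0],[-0.026,0.029,0,0,0,0,0],[-0.026,0.029,0,0,0,0,0],[-0.026,0.029,0,0,0,0,0],[-0.026,0.029,0,0,0,0,0],[-0.026,0.029,0,0,0,0,0],[-0.026,0.029,0,0,0,0,0]]'
python3 -m pendant '[[-0.026,0.029,0,0,0,0,0],[-0.026,0.029,0,0,0,0,0],[-0.026,0.029,0,0,0,0,0],[-0.026,0.029,0,0,0,0,0],[-0.026,0.029,0,0,0,0,0],[-0.026,0.029,0,0,0,0,0],[-0.026,0.029,0,0,0,0,0],[-0.026,0.027,0,0,0,0,0],[-0.010,0.010,0,0,0,0,0],[0,0,0,0,0,0,0],[0,0,0,0,0,0,0]]'
python3 - <<'E'
from bench import arm
from h import *
s=arm.read_state();M=R.from_quat(s["ee_rot"]);print(s["clock"],s["position"],s["gripper_width"],s["contact_force"],M.as_matrix().round(3))
print(M.inv().apply(np.array([520,92,185])-s["position"]).round(1))
d=arm.get_image("wrist");cv2.imwrite("pics/w1.png",d["image"][:,:,::-1])
print({k:v for k,v in d.items() if k!="image"})
E
```

```text
clock: 1.3
position: [340.5, -251.8, 256.6]
ee_rot: [-0.135, 0.991, -0.0, 0.0]
contact_force: [0.8, -0.9, 0.6]
gripper_width: -0.2
grasp_force: 0.0
clock: 2.4
position: [485.5, 35.9, 256.1]
ee_rot: [-0.135, 0.991, -0.0, -0.001]
contact_force: [-1.2, -0.0, -0.3]
gripper_width: -0.1
grasp_force: 0.0
2.4 [485.47532397  35.92144708 256.06038464] -0.06520997935884608 [-1.24106401 -0.03053229 -0.29078907] [[-0.964 -0.267 -0.001]
 [-0.267  0.964 -0.   ]
 [ 0.001  0.    -1.   ]]
[-48.3  44.8  71. ]
{'fx': 325.19226210127806, 'fy': 325.19226210127806, 'cx': 275.13610442758863, 'cy': 204.61009168378837, 'xyz': array([409.14051081,  14.21846496, 373.14390812]), 'rotation': array([0.59751566, 0.78631418, 0.12484256, 0.09539065])}
```

View pics/w1.png

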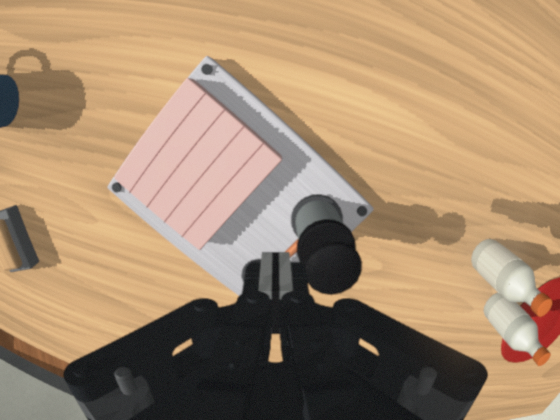

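The wrist fisheye shows the plunger head's disc centred at about (331,265), just right of the closed fingertips at (275,265), with nothing else near it. I'll cast that ray onto z=150.

```bash
cat >> h.py <<'E'
def fray(d,u,v):
    a=np.array([u-d["cx"],v-d["cy"]])/d["fx"];t=np.linalg.norm(a)
    r=np.r_[np.sin(t)*a/t,np.cos(t)]
    return np.array(d["xyz"]),R.from_quat(d["rotation"]).apply(r)
E
python3 - <<'E'
from bench import arm
from h import *
d=arm.get_image("wrist");s=arm.read_state();M=R.from_quat(s["ee_rot"])
im=d["image"][225:300,285:375];m=(im.max(2)<32).astype(np.uint8)
k,l,st,ce=cv2.connectedComponentsWithStats(m);i=1+st[1:,4].argmax();print(st[i],ce[i]+[285,225])
c,r=fray(d,331,265);p=c+r*(150-c[2])/r[2];print(p.round(1))
T=arm.get_image("top");print(tri((c,r),ray(T,227,225.5)),tri((c,r),ray(arm.get_image("scene"),337.4,171)))
print(M.inv().apply(p-s["position"]).round(1))
E
```

```text
[  26    0   50   68 1005] [343.13631841 264.12437811]
[515.7  88.9 150. ]
(array([518.08003673,  89.4385002 , 146.0210815 ]), [np.float64(0.8852813290214171), np.float64(0.8852813290213416)]) (array([518.69273572,  93.95261093, 145.2229284 ]), [np.float64(3.297297914231982), np.float64(3.2972979142320393)])
[-43.6  43.5 106.3]
```

```bash
python3 -m pendant '[[-0.023,0.022,0,0,0,0,0],[-0.023,0.0215,0,0,0,0,0],[0,0,0.035,0,0,0,0],[0,0,0.035,0,0,0,0],[0,0,0,0,0,0,0],[0,0,0,0,0,0,0]]'
python3 - <<'E'
from bench import arm
from h import *
s=arm.read_state();print(s["clock"],s["position"],s["contact_force"])
a=arm.get_image("wrist")["image"];b=arm.get_image("scene")["image"][130:250,270:390]
cv2.imwrite("pics/w2.png",np.hstack([cv2.resize(a,(400,300)),cv2.resize(b,(300,300),interpolation=cv2.INTER_CUBIC)])[:,:,::-1])
E
```

```text
clock: 3.2
position: [519.0, 89.9, 187.0]
ee_rot: [-0.135, 0.991, -0.0, 0.0]
contact_force: [1.3, 0.6, 0.9]
gripper_width: 0.0
grasp_force: 0.0
3.2 [519.01322149  89.93409839 186.9613402 ] [1.30122302 0.59417416 0.94011198]
```

View pics/w2.png

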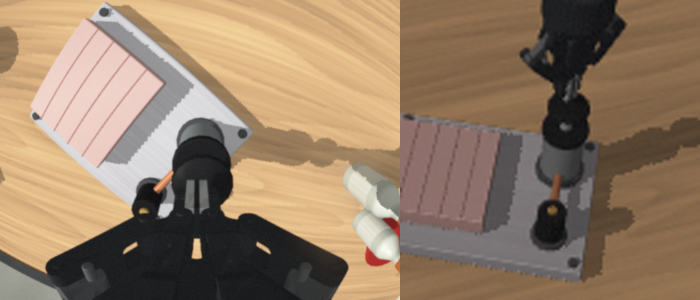

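The wrist view (left) shows the closed tips over the head, and the scene crop (right) shows them just above the head's centre. The pin is clear. First stroke, done gently.

```bash
python3 -m pendant '[[0,0,0.01,0,0,0,0],[0,0,0.009,0,0,0,0],[0,0,0,0,0,0,0]]'; python3 -m pendant '[[0,0,0.009,0,0,0,0],[0,0,0.008,0,0,0,0],[0,0,0.002,0,0,0,0],[0,0,0,0,0,0,0],[0,0,0,0,0,0,0]]'
```

```text
clock: 3.6
position: [520.0, 90.9, 168.1]
ee_rot: [-0.135, 0.991, 0.0, 0.002]
contact_force: [1.1, 0.9, 5.9]
gripper_width: 0.0
grasp_force: 2.7
clock: 4.1
position: [520.1, 91.0, 150.8]
ee_rot: [-0.136, 0.991, 0.0, 0.002]
contact_force: [-1.5, -0.5, 11.7]
gripper_width: -0.0
grasp_force: 5.6
```

```bash
python3 -m pendant '[[0,0,0.002,0,0,0,0],[0,0,0,0,0,0,0]]'; python3 -m pendant '[[0,0,0.001,0,0,0,0],[0,0,0,0,0,0,0]]'
```

```text
clock: 4.3
position: [520.1, 91.0, 150.7]
ee_rot: [-0.136, 0.991, -0.0, 0.002]
contact_force: [-6.3, 0.0, 22.1]
gripper_width: 0.1
grasp_force: 10.7
clock: 4.5
position: [520.1, 91.0, 150.6]
ee_rot: [-0.136, 0.991, -0.0, 0.003]
contact_force: [-8.1, 0.4, 25.9]
gripper_width: 0.1
grasp_force: 13.1
```

On the stop at TCP z=150.7. Release fully (TCP above 175) and stroke again.

```bash
python3 -m pendant '[[0,0,-0.012,0,0,0,0],[0,0,-0.012,0,0,0,0],[0,0,-0.008,0,0,0,0],[0,0,0,0,0,0,0],[0,0,0,0,0,0,0]]'; python3 -m pendant '[[0,0,0.01,0,0,0,0],[0,0,0.01,0,0,0,0],[0,0,0.009,0,0,0,0],[0,0,0.003,0,0,0,0],[0,0,0,0,0,0,0],[0,0,0,0,0,0,0]]'
python3 -m pendant '[[0,0,-0.012,0,0,0,0],[0,0,-0.012,0,0,0,0],[0,0,-0.008,0,0,0,0],[0,0,0,0,0,0,0],[0,0,0,0,0,0,0]]'; python3 - <<'E'
from bench import arm
from h import *
b=arm.get_image("scene")["image"][150:240,290:380]
cv2.imwrite("pics/s3.png",cv2.resize(b,(540,540),interpolation=cv2.INTER_CUBIC)[:,:,::-1])
E
```

```text
clock: 5.0
position: [517.9, 90.3, 176.4]
ee_rot: [-0.135, 0.991, -0.0, -0.001]
contact_force: [0.6, 0.1, -1.1]
gripper_width: -0.0
grasp_force: 0.0
clock: 5.6
position: [518.9, 90.5, 150.5]
ee_rot: [-0.136, 0.991, -0.001, 0.001]
contact_force: [-13.5, 0.6, 34.4]
gripper_width: 0.4
grasp_force: 17.4
clock: 6.1
position: [518.0, 90.4, 176.0]
ee_rot: [-0.135, 0.991, -0.0, -0.001]
contact_force: [0.8, 0.1, -0.5]
gripper_width: -0.2
grasp_force: 0.0
```

View pics/s3.png

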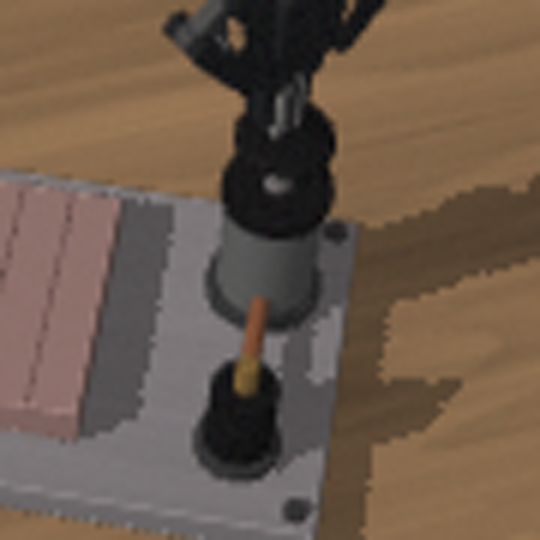

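The crop shows the head back up, the tips clear, and the pin out at about crop (245,375), roughly 15 mm. Four more strokes, pressing slightly less hard on the stop.

```bash
python3 -m pendant '[[0,0,0.01,0,0,0,0],[0,0,0.01,0,0,0,0],[0,0,0.009,0,0,0,0],[0,0,0.001,0,0,0,0],[0,0,0,0,0,0,0],[0,0,0,0,0,0,0]]'
python3 -m pendant '[[0,0,-0.012,0,0,0,0],[0,0,-0.012,0,0,0,0],[0,0,-0.008,0,0,0,0],[0,0,0,0,0,0,0],[0,0,0,0,0,0,0]]'; python3 -m pendant '[[0,0,0.01,0,0,0,0],[0,0,0.01,0,0,0,0],[0,0,0.009,0,0,0,0],[0,0,0.003,0,0,0,0],[0,0,0,0,0,0,0],[0,0,0,0,0,0,0]]'
python3 -m pendant '[[0,0,-0.012,0,0,0,0],[0,0,-0.012,0,0,0,0],[0,0,-0.008,0,0,0,0],[0,0,0,0,0,0,0],[0,0,0,0,0,0,0]]'; python3 -m pendant '[[0,0,0.01,0,0,0,0],[0,0,0.01,0,0,0,0],[0,0,0.009,0,0,0,0],[0,0,0.003,0,0,0,0],[0,0,0,0,0,0,0],[0,0,0,0,0,0,0]]'
python3 -m pendant '[[0,0,-0.012,0,0,0,0],[0,0,-0.012,0,0,0,0],[0,0,-0.008,0,0,0,0],[0,0,0,0,0,0,0],[0,0,0,0,0,0,0]]'; python3 -m pendant '[[0,0,0.01,0,0,0,0],[0,0,0.01,0,0,0,0],[0,0,0.009,0,0,0,0],[0,0,0.003,0,0,0,0],[0,0,0,0,0,0,0],[0,0,0,0,0,0,0]]'
python3 -m pendant '[[0,0,-0.02,0,0,0,0],[0,0,-0.03,0,0,0,0],[0,0,-0.03,0,0,0,0],[0,0,0,0,0,0,0],[0,0,0,0,0,0,0]]'; python3 - <<'E'
from bench import arm
from h import *
b=arm.get_image("scene")["image"][150:240,290:380]; c=arm.get_image("scene")["image"]
cv2.imwrite("pics/s4.png",np.hstack([cv2.resize(b,(400,400),interpolation=cv2.INTER_CUBIC),cv2.resize(c,(400,400))])[:,:,::-1])
E
```

```text
clock: 6.75
position: [518.9, 90.5, 150.6]
ee_rot: [-0.136, 0.991, -0.001, 0.001]
contact_force: [-9.3, -0.3, 23.3]
gripper_width: 0.2
grasp_force: 12.0
clock: 7.25
position: [518.2, 90.4, 178.1]
ee_rot: [-0.135, 0.991, -0.0, -0.001]
contact_force: [0.1, 0.0, -0.3]
gripper_width: 0.1
grasp_force: 0.0
clock: 7.85
position: [519.3, 90.7, 150.6]
ee_rot: [-0.136, 0.991, -0.0, 0.001]
contact_force: [-9.1, 0.6, 24.8]
gripper_width: -0.3
grasp_force: 12.2
clock: 8.35
position: [518.0, 90.3, 177.9]
ee_rot: [-0.135, 0.991, -0.0, -0.001]
contact_force: [-1.1, 0.3, 0.5]
gripper_width: 0.3
grasp_force: 0.0
clock: 8.95
position: [519.1, 90.7, 150.6]
ee_rot: [-0.136, 0.991, -0.001, 0.001]
contact_force: [-8.7, -0.6, 24.5]
gripper_width: 0.1
grasp_force: 12.4
clock: 9.45
position: [518.0, 90.3, 178.0]
ee_rot: [-0.135, 0.991, -0.0, -0.001]
contact_force: [-0.8, -0.4, -0.5]
gripper_width: -0.1
grasp_force: 0.0
clock: 10.05
position: [519.1, 90.7, 150.6]
ee_rot: [-0.136, 0.991, -0.001, 0.001]
contact_force: [-9.5, 0.7, 24.8]
gripper_width: 0.1
grasp_force: 12.3
clock: 10.55
position: [518.3, 90.6, 226.3]
ee_rot: [-0.135, 0.991, 0.0, -0.001]
contact_force: [-0.2, 0.3, -0.2]
gripper_width: -0.1
grasp_force: 0.0
```

View pics/s4.png

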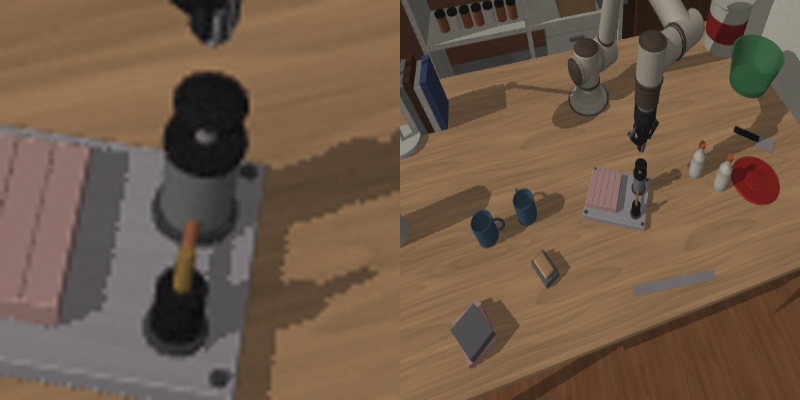

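The pin's tip shows at crop (185,250), against copper pipe behind it. Everything else is undisturbed. I'll check the tip's height against full extension (z = 112.5).

```bash
python3 - <<'E'
from bench import arm
from h import *
S=arm.get_image("scene");T=arm.get_image("top")
M=R.from_quat(S["rotation"]).inv()
for z in (75,97.5,105,112.5):
    x=M.apply(np.array([611.,48.5,z])-S["xyz"]);print(z,(S["cx"]+S["fx"]*x[0]/x[2]).round(1),(S["cy"]+S["fy"]*x[1]/x[2]).round(1))
h=cv2.cvtColor(S["image"],cv2.COLOR_RGB2HSV)
for v in range(197,218): print(v,S["image"][v,330:335].tolist(),h[v,330:335,0])
b=S["image"][190:235,310:355];t=T["image"][180:235,210:265]
cv2.imwrite("pics/s5.png",np.hstack([cv2.resize(b,(400,400),interpolation=0),cv2.resize(t,(400,400),interpolation=0)])[:,:,::-1])
E
```

```text
75 330.1 214.3
97.5 330.7 209.8
105 330.9 208.2
112.5 331.2 206.7
197 [[86, 87, 86], [86, 86, 85], [83, 83, 82], [79, 79, 79], [75, 75, 74]] [60 30 30  0 30]
198 [[87, 89, 86], [84, 85, 84], [82, 83, 82], [79, 80, 80], [75, 76, 75]] [50 60 60 90 60]
199 [[86, 87, 85], [84, 84, 84], [106, 84, 72], [98, 77, 66], [77, 71, 67]] [45  0 11 10 12]
200 [[86, 87, 85], [89, 80, 75], [131, 83, 59], [116, 74, 53], [81, 53, 40]] [45 11 10 10 10]
201 [[78, 79, 78], [99, 79, 68], [131, 82, 56], [114, 71, 50], [74, 50, 39]] [60 11 10 10  9]
202 [[55, 53, 54], [107, 73, 56], [130, 81, 57], [110, 68, 50], [70, 50, 38]] [165  10  10   9  11]
203 [[49, 49, 49], [109, 73, 55], [128, 79, 56], [102, 62, 43], [57, 41, 35]] [ 0 10 10 10  8]
204 [[67, 64, 66], [130, 82, 58], [126, 78, 54], [93, 58, 41], [51, 44, 42]] [160  10  10  10   7]
205 [[93, 85, 75], [127, 91, 55], [120, 88, 52], [95, 63, 41], [83, 75, 74]] [17 15 16 12  3]
206 [[123, 96, 58], [119, 93, 51], [120, 93, 52], [104, 80, 46], [123, 117, 118]] [ 18  19  18  18 175]
207 [[127, 99, 55], [125, 97, 54], [123, 94, 52], [93, 73, 40], [110, 103, 10
[... 294 characters left out ...]
96, 99]] [ 18  18  18  19 162]
211 [[118, 92, 50], [105, 82, 47], [82, 63, 36], [45, 36, 23], [39, 37, 39]] [ 19  18  18  18 150]
212 [[118, 92, 51], [101, 78, 43], [77, 59, 36], [33, 29, 23], [21, 23, 22]] [18 18 17 18 75]
213 [[115, 88, 50], [96, 74, 41], [75, 59, 35], [30, 25, 20], [17, 17, 16]] [18 18 18 15 30]
214 [[111, 86, 46], [92, 71, 42], [74, 58, 33], [21, 18, 18], [17, 18, 16]] [18 17 18  0 45]
215 [[89, 69, 40], [71, 56, 34], [51, 41, 29], [24, 23, 23], [20, 20, 21]] [ 18  18  16   0 120]
216 [[37, 31, 25], [33, 30, 24], [26, 24, 21], [23, 21, 25], [20, 21, 22]] [ 15  20  18 135 105]
217 [[25, 26, 25], [23, 23, 22], [21, 18, 20], [23, 21, 20], [25, 23, 25]] [ 60  30 160  10 150]
```

View pics/s5.png

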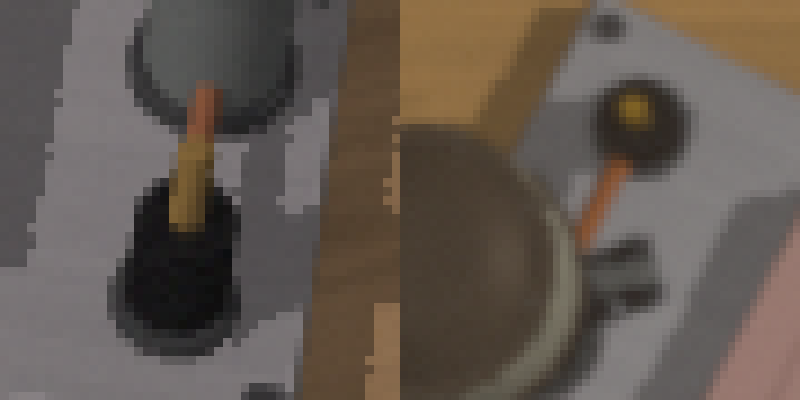

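The brass now runs from row 215 up to a tip centred at about 206.6. The prediction for fully out is 206.7. After six full strokes it is on its stop, so I'm handing in.

```bash
python3 -c "
from bench import arm
print(arm.job_done())"
```

```text
the job is handed in; nothing more can be done
None
```

I pumped the plunger through six full strokes and the brass pin now stands fully out (about 112 mm above the bench, against 112.5 expected); I touched nothing but the plunger, and the job is handed in.

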